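# Hold a lamp foot against the sprung fence for screwing

## Task

Be my third hand: pick up the lamp foot with the rectangular base by its upright lug, set it down flat in the jig between the two side cheeks, and press its long edge squarely back against the sprung fence until the fence's pointer stands midway between the two marks on the scale (about 10 mm of travel, a push of about 8 N). Never drive the fence to its end stop, and leave the round foot and everything else where they are. Finish while still gripping the foot and holding that steady push, with nothing of the gripper resting on the jig - do not let go, I will drive the screws through the fence from behind.

Things in the scene. Friction and masses are not known exactly. Their poses are not given: they have to be found in the camera images.
- foot: Loose aluminium lamp foot, 0.2 to 0.4 kg, upright on the table. Origin: centre of its underside, z up. Base plate 56 (x) x 90 (y) x 16 mm; from its middle rises a flat lug 12 mm thick (x), 36 wide (y), rounded at the top, from 16 to 62 mm above the underside. Same after a half turn. Long edges at x = +-28 mm have screw holes; either may go against the fence.
- round_foot: A similar loose aluminium foot with the same lug but a round base plate, diameter 76 mm, 16 mm high, origin under its centre. Not to be used; leave alone. It and the rectangular foot may stand either side of the jig.
- jig: Fixed jig. Origin on the table, x = push direction towards the fence, roughly away from the robot. Dark base plate, top 8 mm above the table, x -65 to 75, y +-78 mm. Side cheeks: inner faces y = +-52 mm (bay 104 wide), x -50 to 5, tops at 28 mm. Spring posts behind the fence x 57 to 67, tops at 32 mm. White scale by the fence's end, y = -70: dark marks at 6 and 14 mm of travel.
- fence (a joint): Travel of the sprung fence along the jig's +x, m: 0 at rest (as found), spring 800 N/m without preload, so 10 mm is 8 N; hard end stop at 0.020. It springs back if released.
- fence_face (a point): Middle of the fence's front face at the level of the base plate's top (8 mm above the table); moves with the fence, axes as the jig's; at rest at x = 15 mm in the jig. The fence is an aluminium bar 124 mm wide, 14 thick, top 30 mm above the table. With the foot flush on it, the foot's origin is 28 mm in front of this point.
- rotor_key: Bystander, leave in place: T-handled key with a steel shank, lying, 56 x 114 x 14 mm. Origin at the centre of its underside.
- tape_roll: Bystander, leave in place: roll of tan tape lying flat, diameter 58, 19 mm high. Origin at the centre of its underside.
- pen_navy: Bystander, leave in place: dark ball pen lying, 142 mm long, at the left. Origin at the centre of its underside.
- carton_teal: Bystander, leave in place: upright carton, 108 x 118 x 128 mm, left back. Origin at the centre of its underside.
Not all that is in view belongs to the job. What is shaped like the foot but brown or yellow is not meant.

How it is judged:
On the way, in this order (a step that is already met when the one before it is completed fails the run):
1. the rectangular foot is lifted clear of the table, upright (height (world z) of foot above 0.03 m and angle between foot's own z axis and vertical below 0.3 rad), for 0.2 s.
2. the foot lies in the jig, gripped and pressed squarely on the fence, steadily for a second with the fence 6 to 14 mm back (value of joint fence between 0.006 and 0.014 m and x of foot in the frame of fence_face between -0.0315 and -0.025 m and y of foot in the frame of jig between -0.01 and 0.01 m and z of foot in the frame of jig between 0.005 and 0.012 m and angle between the x axis of foot and the x axis of jig, either way round below 0.1 rad and angle between foot's own z axis and vertical below 0.08 rad and contact force between the fingers and foot above 2 N and contact force between each of the arm, the fingers and jig below 1 N and linear speed of foot below 0.01 m/s and angular speed of foot below 0.1 rad/s), for 1 s.
At the end, for the whole second after the job is handed in: Foot still gripped and at rest, its long edge on the fence (3 mm), fence 6 to 14 mm back (5 to 11 N), foot flat on the base plate (3 mm, 0.08 rad), centred between the cheeks within 10 mm, square to the jig within 0.1 rad; neither fingers nor arm touch the jig (all of step 2); the arm keeps its last pose, push and grip.
It fails at once if the fence is driven to its end stop (over 18.5 mm) (value of joint fence above 0.0185 m).
It fails at once if the round foot or another bystander is moved more than 30 mm (distance of any of round_foot, rotor_key, tape_roll, pen_navy, carton_teal from where it was at the start of the episode above 0.03 m).
It also fails if it takes over 45 s, if anything falls off the work surface, if the arm or the gripper's body presses on something with over 40 N, if the wrist force passes 120 N, or if a joint passes its speed limit or range.

## Robot

A 6-joint arm with a two-finger parallel gripper is mounted at the origin on a cart in front of the work surface, level with it; the furniture and walls round the work are solid. World frame = base frame: x ahead of the robot, y to its left, z up, the work surface at z = 0. Lengths are in m, angles in rad, forces in N, time in s.
With the tool pointing down it reaches from about 0.25 to 0.725 m from the base axis. Payload 4 kg.
Tool frame: the origin (TCP) lies on the centre line of the jaws, within the pads' length; the fingertips stand 17 mm ahead of it and the grasp point (between the pads) lies 2 mm behind it; z points along the fingers, y is the line along which they close (so a half turn about z gives the same grasp; the last joint's range is limited). The gripper opens to 85 mm and grips with 20 to 120 N. Pads are 22 mm wide; open, the fingers measure 114 mm over their backs; the gripper's body (76 mm by 85 mm) begins 54 mm behind the grasp point. The pads swing forward as they close: fully open they stand 13 mm farther back than shut.
Start: joints at [1.258, 0.241, 0.005, 1.335, 0, 1.571], TCP at [0.154, 0.476, 0.248] pointing down, gripper open.
Joint ranges: [-2.72, 2.72], [-1.05, 1.87], [-1.09, 1.28], [-1.99, 2.15], [-1.42, 1.44], [-3.14, 3.14]. Speed limits (rad/s): [2.79, 2.79, 3.14, 3.14, 3.14, 3.14].

## Interface

Orientations are given as a unit quaternion [x, y, z, w].
In Python, from workcell import get_obs, imaging, order gives the robot as it stands.
- The arm moves only by the tool apply_moves, never from a script. Its argument "targets" is a list that holds one entry, the list of rows, each a list of 5 numbers: the shift along the world's x, y, z in units of 40 mm (1.0 is 40 mm), then the turn about the world's z in degrees, then the gripper command: -1 is shut, 1 is fully open, values between are in proportion. In form: [[[dx, dy, dz, turn, fingers], ...]]. A call has 1 to 8 rows; each row shifts and turns the commanded pose from where the row before left it; what a row does not reach is not made up. A row lasts 1/12 s, in which the tool goes at most 41.7 mm and 7.16 degrees, less where a joint would pass 70% of its speed; a pose out of reach is approached as far as the arm can. A call is refused whole if a number of a shift passes 1 or a number of a turn 7.16, either way. A call with a gripper value outside its range is refused whole. The fingers move at their own pace and stop on an object; the grip force is fixed at half the most. Time passes only in rows, so rows that do not move let the fingers close. It gives the time, the measured TCP pose, the force, the opening and the grip force at its end, in the units of the state.
- get_obs(): the state, without advancing time (a new reading comes with each control period).
- imaging.camera(name): name is "scene" or "top"; returns (picture, depth): 420x560x3 uint8, blue, green, red; 420x560 float32, m along the optical axis (not along the pixel's ray), 0 where there is no reading.
- imaging.get_calibration(name): a dict with "camera_matrix" (3x3 intrinsics, pixels), "eye" and "rotation" of the camera in the world. Camera axes: x right, y down, z forward; pixel columns grow to the right and rows downward; lengths in m; the calibration is good to about 2 mm. A picture is of the moment at which its call begins. get_calibration takes no time and is no camera call.
- order.job_done(): hands the job in; it is judged then, once.
The state is a dict: "clock": time; "joint_pos": joint angles; "joint_vel": joint speeds; "tau": joint torques, N m; "eef_pos": TCP position; "tool_rot": TCP orientation; "ft_force": force on the tool from outside, world axes, zero at the start; "ft_torque": the same for the moment, N m; "grip_width": finger opening in m; "grasp_force": force on a finger pad.
Only numpy, scipy, OpenCV 4.12 (cv2) and the standard library are available. Lean on these libraries where they do the work, as an engineer would, in place of code of your own. Each camera call takes 0.05 s, during which the arm holds its last target. There are 200 camera calls.

## Working session

There is one attempt and no reset: what is moved stays moved. The work goes in short steps, Python scripts to look and compute and a tool call to move; the robot and the scene stay as the last step left them, time stands still between calls to the robot, and variables do not carry over. Pictures are saved under pics/ and viewed, at most 10 in all, crops included, and the job is handed in when it is done.

Besides the shell and the picture viewer there is one more tool, called after "Call:" in YAML: its name, and indented under it one key for each argument. apply_moves: Moves the arm, as the interface text tells. Its arguments: {"type":"object","properties":{"targets":{"type":"array","items":{"type":"array","items":{"type":"array","items":{"type":"number"}}}}},"required":["targets"]}

```bash
mkdir -p pics; python3 - <<'E'
from workcell import get_obs, imaging
import cv2,numpy as np
for n in("scene","top"):
    p,d=imaging.camera(n); cv2.imwrite(f"pics/{n}0.png",p); np.save(f"pics/{n}0.npy",d)
    c=imaging.get_calibration(n); print(n,c)
o=get_obs();print(o)
E
```

```text
scene {'camera_matrix': array([[400.55380041,   0.        , 281.37187947],
       [  0.        , 400.55380041, 206.22111681],
       [  0.        ,   0.        ,   1.        ]]), 'eye': array([ 0.20508911, -0.70334699,  0.90444868]), 'rotation': array([ 0.91259773, -0.2109459 ,  0.06980086, -0.34321284])}
top {'camera_matrix': array([[467.56414877,   0.        , 280.21198939],
       [  0.        , 467.56414877, 212.72472859],
       [  0.        ,   0.        ,   1.        ]]), 'eye': array([ 3.60588400e-01, -1.25498599e-03,  1.52087536e+00]), 'rotation': array([-0.70577759,  0.70666829, -0.04105181,  0.0285073 ])}
{'clock': 0.1, 'joint_pos': array([1.25799964e+00, 2.41365884e-01, 3.87048113e-03, 1.33519096e+00,
       5.67956224e-05, 1.57077818e+00]), 'joint_vel': array([ 0.00056644, -0.00201334,  0.0026758 , -0.00120101, -0.00116527,
       -0.00099375]), 'tau': array([-5.97323178e-04, -3.73137295e+01,  2.53010577e+01,  1.08912773e-02,
       -2.49860369e-05, -5.36352445e-06]), 'eef_pos': array([0.1536835 , 0.47524421, 0.24749223]), 'tool_rot': array([ 1.55752519e-01,  9.87795656e-01, -9.29059148e-04, -1.75257113e-04]), 'ft_force': array([-0.90491615,  0.23513619,  0.09360637]), 'ft_torque': array([ 0.01443307, -0.00447423, -0.03390089]), 'grasp_force': 0.0, 'grip_width': 0.08526015302617296}
```

View pics/top0.png

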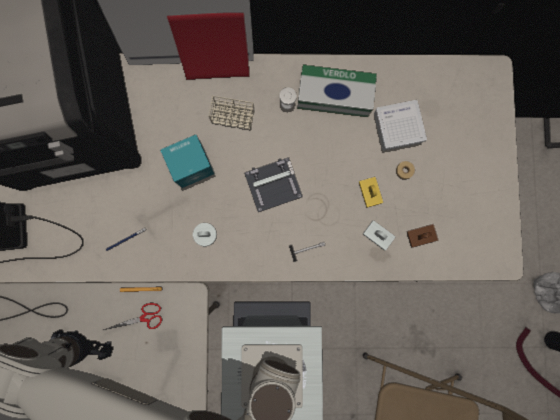

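View pics/scene0.png

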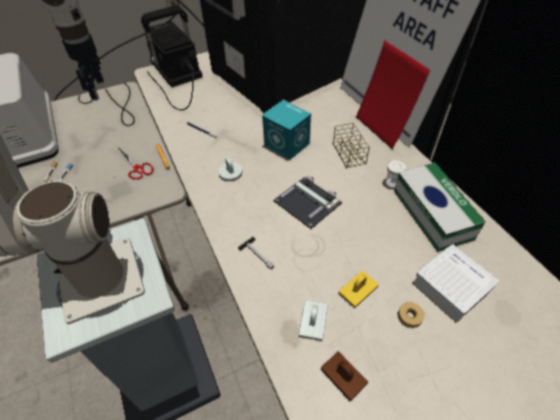

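The top view shows the white rectangular foot at about (379,236), the jig at (274,184) and the round foot at (204,234).

```bash
cat > h.py <<'E'
from workcell import get_obs, imaging
import cv2,numpy as np
from scipy.spatial.transform import Rotation as R
def cloud(n,d):
    c=imaging.get_calibration(n);K=c["camera_matrix"];v,u=np.mgrid[:420,:560]
    P=np.stack([(u-K[0,2])/K[0,0]*d,(v-K[1,2])/K[1,1]*d,d],-1)
    return P@R.from_quat(c["rotation"]).as_matrix().T+c["eye"]
def px(n,u,v,z):
    c=imaging.get_calibration(n);K=c["camera_matrix"]
    r=R.from_quat(c["rotation"]).as_matrix()@np.array([(u-K[0,2])/K[0,0],(v-K[1,2])/K[1,1],1])
    return c["eye"]+r*(z-c["eye"][2])/r[2]
def crop(n,p,u0,v0,u1,v1,s,f):
    cv2.imwrite(f,cv2.resize(p[v0:v1,u0:u1],None,fx=s,fy=s,interpolation=cv2.INTER_CUBIC))
E
python3 - <<'E'
from h import *
p=cv2.imread("pics/top0.png");d=np.load("pics/top0.npy");C=cloud("top",d)
print(C[200,330],C[184,274])
a=cv2.resize(p[150:215,236:311],None,fx=8,fy=8,interpolation=cv2.INTER_CUBIC)
b=cv2.resize(p[215:257,360:402],None,fx=4.7,fy=4.7,interpolation=cv2.INTER_CUBIC)
c=np.zeros((520,800,3),np.uint8);c[:520,:600]=a[:520];c[:197,600:797]=b[:197,:197];cv2.imwrite("pics/c1.png",c)
for name,(u0,v0,u1,v1) in dict(foot=(355,215,402,257),round=(185,215,222,255)).items():
    Q=C[v0:v1,u0:u1].reshape(-1,3);g=p[v0:v1,u0:u1].reshape(-1,3)
    for lo,hi in((.009,.025),(.03,.08)):
        m=(Q[:,2]>lo)&(Q[:,2]<hi);q=Q[m]
        print(name,lo,m.sum(),q.mean(0),cv2.minAreaRect((q[:,:2]*1000).astype(np.float32)))
E
```

```text
[ 0.55287102 -0.19225288 -0.00155435] [ 0.60422685 -0.00816404  0.0089373 ]
foot 0.009 433 [ 0.43759869 -0.34591058  0.01667291] ((454.7745666503906, -338.6085205078125), (131.353515625, 131.99351501464844), 68.13117218017578)
foot 0.03 61 [ 0.43798834 -0.34517198  0.05381118] ((438.25830078125, -347.3445739746094), (34.965179443359375, 14.059639930725098), 54.68259811401367)
round 0.009 385 [0.44086433 0.21503461 0.01653463] ((443.4193115234375, 218.15586853027344), (101.2178955078125, 99.4111099243164), 84.9368667602539)
round 0.03 53 [0.44102359 0.21208321 0.05596823] ((441.5894775390625, 214.0067596435547), (12.427895545959473, 33.005348205566406), 3.022416114807129)
```

View pics/c1.png

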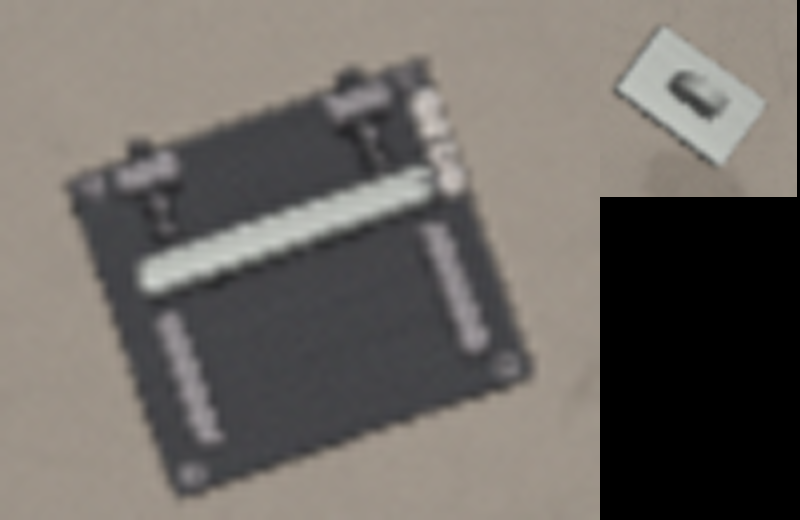

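The crop shows jig plate corners at (66,183), (425,60), (535,375), (183,497). The foot plate corners in the inset are at (663,25), (765,102), (723,165), (615,88).

```bash
python3 - <<'E'
from h import *
j=np.array([px("top",(x+.5)/8-.5+236,(y+.5)/8-.5+150,.008) for x,y in[(66,183),(425,60),(535,375),(183,497)]])[:,:2]
f=np.array([px("top",(x-600+.5)/4.7-.5+360,(y+.5)/4.7-.5+215,.016) for x,y in[(663,25),(765,102),(723,165),(615,88)]])[:,:2]
L=lambda a,b:np.linalg.norm(a-b)
A=lambda v:np.degrees(np.arctan2(v[1],v[0]))
print("jig sizes",L(j[0],j[1]),L(j[1],j[2]),L(j[2],j[3]),L(j[3],j[0]))
# jig x dir: from bottom to top; y to left
print("ang",A(j[0]-j[3]),A(j[1]-j[2]),A(j[0]-j[1])-90,A(j[3]-j[2])-90)
a=np.radians(np.mean([A(j[0]-j[3]),A(j[1]-j[2]),A(j[0]-j[1])-90,A(j[3]-j[2])-90]))
ex=np.array([np.cos(a),np.sin(a)]);print("jig yaw",np.degrees(a),"origin",j.mean(0)-.005*ex)
fe=np.array([px("top",(x+.5)/8-.5+236,(y+.5)/8-.5+150,.03) for x,y in[(143,290),(433,193),(140,262),(425,167)]])[:,:2]
o=j.mean(0)-.005*ex;ey=np.array([-ex[1],ex[0]]);print("fence in jig",(fe-o)@np.c_[ex,ey],A(fe[0]-fe[1])-90)
print("foot",f.mean(0),L(f[0],f[1]),L(f[1],f[2]),L(f[2],f[3]),L(f[3],f[0]),"long ang",A(f[0]-f[1]),A(f[3]-f[2]),"x ang",A(f[0]-f[3]),A(f[1]-f[2]))
print(R.from_quat(get_obs()["tool_rot"]).as_matrix())
E
```

```text
jig sizes 0.15598253926970976 0.1380201629547763 0.1519458074292739 0.13791449357707816
ang 20.44915323414518 18.772379575390993 19.26427787722649 19.215230190040472
jig yaw 19.425260219200783 origin [ 0.59863417 -0.0077734 ]
fence in jig [[ 0.01838476  0.06340404]
 [ 0.0169197  -0.06007366]
 [ 0.02954654  0.06079009]
 [ 0.02802289 -0.06060421]] 18.7454780529618
foot [ 0.43736018 -0.34752169] 0.08732378891756588 0.05259008133499858 0.09036496075462626 0.05519126237377946 long ang 52.480454395765705 54.16394894197749 x ang -38.10652741740267 -34.863801256640585
[[-9.51482244e-01  3.07702998e-01 -6.35643036e-04]
 [ 3.07703649e-01  9.51480579e-01 -1.78084771e-03]
 [ 5.68298253e-05 -1.89003466e-03 -9.99998212e-01]]
```

Call:
apply_moves:
  targets:
    - [[0.7, -0.7, 0, -4.5, 1], [0.7, -0.7, 0, -4.5, 1], [0.7, -0.7, 0, -4.5, 1], [0.7, -0.7, 0, -4.5, 1], [0.7, -0.7, 0, -4.5, 1], [0.7, -0.7, 0, -4.5, 1], [0.7, -0.7, 0, -4.5, 1], [0.7, -0.7, 0, -4.5, 1]]

```text
clock: 0.77
eef_pos: [0.3786, 0.2499, 0.248]
tool_rot: [0.455, 0.89, -0.0, -0.0]
ft_force: [1.2, 0.5, -0.1]
grip_width: 0.0855
grasp_force: 0.0
```

Call:
apply_moves:
  targets:
    - [[0, -0.95, 0, -4.5, 1], [0, -0.95, 0, -4.5, 1], [0, -0.95, 0, -4.5, 1], [0, -0.95, 0, -4.5, 1], [0, -0.95, 0, -4.5, 1], [0, -0.95, 0, -4.5, 1], [0, -0.95, 0, -4.5, 1], [0, -0.95, 0, -4.5, 1]]

```text
clock: 1.43
eef_pos: [0.3771, -0.054, 0.2481]
tool_rot: [0.708, 0.706, -0.0, -0.0]
ft_force: [1.0, -0.5, -0.0]
grip_width: 0.0854
grasp_force: 0.0
```

Call:
apply_moves:
  targets:
    - [[0.18, -0.9, -0.25, -4.5, 1], [0.18, -0.9, -0.25, -4.5, 1], [0.18, -0.9, -0.25, -4.5, 1], [0.18, -0.9, -0.25, -4.5, 1], [0.18, -0.9, -0.25, -4.5, 1], [0.18, -0.9, -0.25, -4.5, 1], [0.18, -0.9, -0.25, -4.5, 1], [0, 0, 0, 0, 1]]

```text
clock: 2.1
eef_pos: [0.4281, -0.3094, 0.175]
tool_rot: [0.874, 0.486, -0.001, -0.0]
ft_force: [0.9, 0.2, -0.4]
grip_width: 0.0853
grasp_force: 0.0
```

Call:
apply_moves:
  targets:
    - [[0.12, -0.47, -0.5, -2.3, 1], [0.12, -0.47, -0.5, -2.3, 1], [0, 0, -0.5, 0, 1], [0, 0, 0, 0, 1]]

```text
clock: 2.43
eef_pos: [0.4352, -0.3404, 0.1136]
tool_rot: [0.891, 0.453, -0.002, -0.004]
ft_force: [-1.2, 1.7, -0.7]
grip_width: 0.0854
grasp_force: 0.0
```

```bash
python3 - <<'E'
from h import *
p,d=imaging.camera("scene");t,_=imaging.camera("top")
a=cv2.resize(p[255:365,260:370],None,fx=5,fy=5,interpolation=cv2.INTER_CUBIC)[:550,:450]
b=cv2.resize(t[205:265,350:410],None,fx=5.8,fy=5.8,interpolation=cv2.INTER_CUBIC)
c=np.zeros((550,800,3),np.uint8);c[:,:450]=a;c[:348,451:799]=b[:348,:348];cv2.imwrite("pics/c2.png",c)
o=get_obs();print(o["eef_pos"],R.from_quat(o["tool_rot"]).as_matrix()[:,1])
E
```

```text
[ 0.43687431 -0.3407777   0.11745676] [ 0.80908716 -0.58767706 -0.00369301]
```

View pics/c2.png

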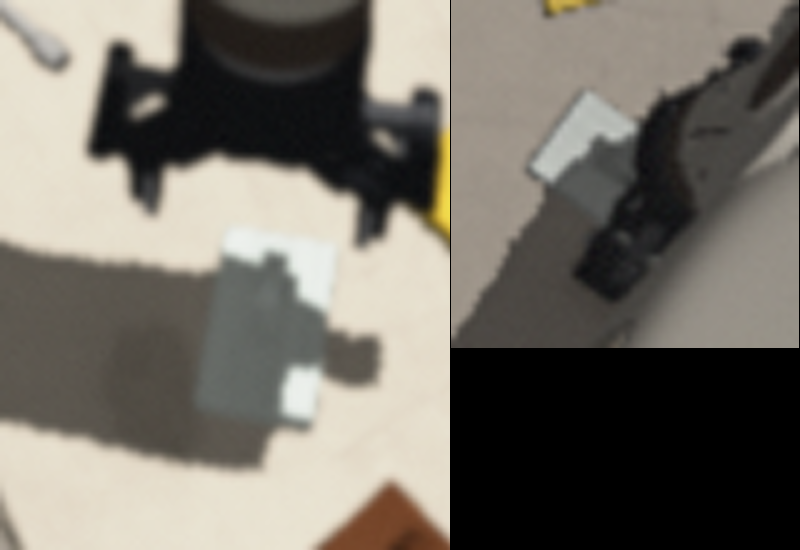

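The left crop shows the open fingers, at (150,190) and (370,220), on either side of the foot's lug line. The right one shows the jaws over the foot, so I'm descending with a small y correction.

Call:
apply_moves:
  targets:
    - [[0.02, -0.15, -0.4, 0, 1], [0, 0, -0.4, 0, 1], [0, 0, -0.4, 0, 1], [0, 0, -0.4, 0, 1], [0, 0, -0.2, 0, 1], [0, 0, 0, 0, 1], [0, 0, 0, 0, 1]]

```text
clock: 3.12
eef_pos: [0.4391, -0.3477, 0.0473]
tool_rot: [0.891, 0.454, 0.0, 0.0]
ft_force: [0.3, -0.2, 0.5]
grip_width: 0.0858
grasp_force: 0.0
```

Call:
apply_moves:
  targets:
    - [[-0.02, 0, -0.06, 0, 0], [0, 0, 0, 0, -0.5], [0, 0, 0, 0, -1], [0, 0, 0, 0, -1], [0, 0, 0, 0, -1], [0, 0, 0, 0, -1], [0, 0, 0, 0, -1], [0, 0, 0, 0, -1]]

```text
clock: 3.78
eef_pos: [0.4384, -0.3483, 0.0445]
tool_rot: [0.891, 0.454, 0.0, 0.001]
ft_force: [-0.1, -1.2, 2.8]
grip_width: 0.0111
grasp_force: 59.2
```

Call:
apply_moves:
  targets:
    - [[0, 0, 0, 0, -1], [0, 0, 0, 0, -1], [0, 0, 0, 0, -1]]

```text
clock: 4.03
eef_pos: [0.4383, -0.3483, 0.0444]
tool_rot: [0.891, 0.454, 0.0, 0.001]
ft_force: [1.1, -0.4, 4.7]
grip_width: 0.011
grasp_force: 59.4
```

Call:
apply_moves:
  targets:
    - [[0, 0, 0.3, 0, -1], [0, 0, 0.5, 0, -1], [0, 0, 0.5, 0, -1], [0, 0, 0.5, 0, -1], [0, 0, 0.5, 0, -1], [0, 0, 0.2, 0, -1], [0, 0, 0, 0, -1], [0, 0, 0, 0, -1]]

```text
clock: 4.7
eef_pos: [0.4373, -0.3475, 0.1429]
tool_rot: [0.891, 0.454, -0.0, -0.001]
ft_force: [-0.0, 0.4, -2.4]
grip_width: 0.0115
grasp_force: 58.8
```

Call:
apply_moves:
  targets:
    - [[0.2, 0.5, 0, 4, -1], [0.28, 0.7, 0, 5, -1], [0.28, 0.7, 0, 5, -1], [0.28, 0.7, 0, 5, -1], [0.28, 0.7, 0, 5, -1], [0.28, 0.7, 0, 5, -1], [0.28, 0.7, 0, 5, -1], [0.28, 0.7, 0, 5, -1]]

```text
clock: 5.37
eef_pos: [0.5231, -0.1301, 0.1415]
tool_rot: [0.687, 0.727, -0.001, -0.002]
ft_force: [-0.4, 0.3, -2.4]
grip_width: 0.0113
grasp_force: 58.7
```

Call:
apply_moves:
  targets:
    - [[0.28, 0.7, 0, 5, -1], [0.28, 0.7, 0, 5, -1], [0.28, 0.7, 0, 4, -1], [0.2, 0.5, 0, 2, -1], [0.1, 0.3, 0, 0, -1], [0, 0, 0, 0, -1], [0, 0, 0, 0, -1], [0, 0, 0, 0, -1]]

```text
clock: 6.03
eef_pos: [0.5688, -0.0167, 0.1428]
tool_rot: [0.581, 0.814, -0.001, -0.001]
ft_force: [-0.5, -0.3, -3.0]
grip_width: 0.0112
grasp_force: 58.7
```

```bash
python3 - <<'E'
from h import *
o=get_obs();m=R.from_quat(o["tool_rot"]).as_matrix()[:,1];print(o["clock"],o["eef_pos"],np.degrees(np.arctan2(m[1],m[0])),o["ft_force"],o["grip_width"],R.from_quat(o["tool_rot"]).as_matrix()[:,2])
E
```

```text
6.0333 [ 0.56880933 -0.01672157  0.14282506] 18.895470524388358 [-0.53084951 -0.27018325 -2.95826411] 0.011218247059873492 [-2.51477563e-03 -6.28286403e-04 -9.99996641e-01]
```

Call:
apply_moves:
  targets:
    - [[0, 0, -0.4, 0.3, -1], [0, 0, -0.4, 0, -1], [0, 0, -0.4, 0, -1], [0, 0, -0.3, 0, -1], [0, 0, 0, 0, -1], [0, 0, 0, 0, -1]]

```text
clock: 6.53
eef_pos: [0.5687, -0.0172, 0.0832]
tool_rot: [0.58, 0.815, -0.001, -0.001]
ft_force: [0.8, -0.2, -1.7]
grip_width: 0.0115
grasp_force: 58.6
```

```bash
python3 - <<'E'
from h import *
p,d=imaging.camera("scene");t,e=imaging.camera("top")
np.save("pics/s1.npy",d);np.save("pics/t1.npy",e)
a=cv2.resize(p[165:240,260:350],None,fx=8,fy=8,interpolation=cv2.INTER_CUBIC)
cv2.imwrite("pics/c3.png",a)
cv2.imwrite("pics/c4.png",cv2.resize(t[145:220,230:320],None,fx=8,fy=8,interpolation=cv2.INTER_CUBIC))
print(get_obs()["eef_pos"])
E
```

```text
[ 0.570329   -0.01673532  0.08480802]
```

View pics/c3.png

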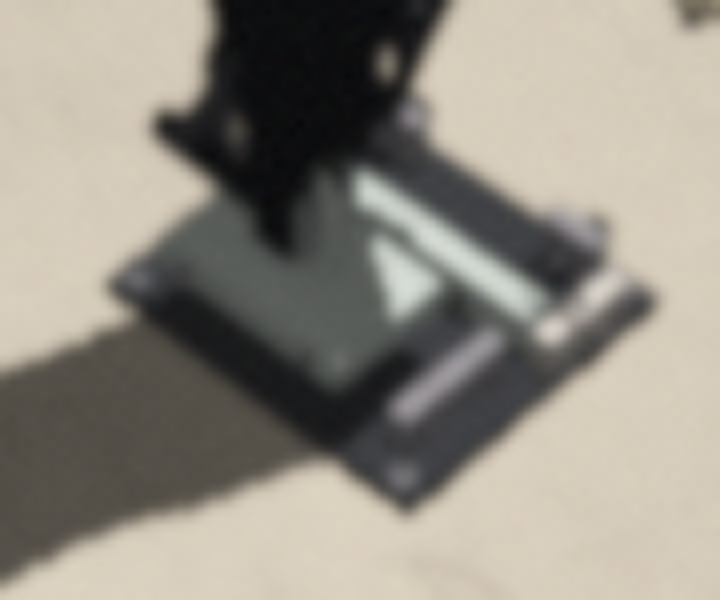

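View pics/c4.png

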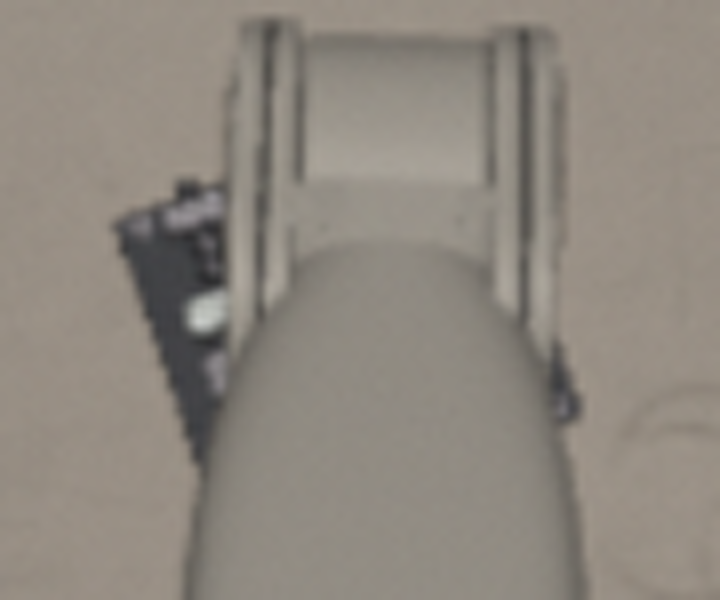

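The scene crop shows the foot hanging over the bay. Its right-side corners are at about (333,385) and (440,285), the cheek top runs from (395,412) to (500,335), and the jig corners are at (110,285), (408,510) and (655,300).

```bash
python3 - <<'E'
from h import *
a=np.radians(19.3);o=np.array([.5986,-.0078]);M=np.c_[[np.cos(a),np.sin(a)],[-np.sin(a),np.cos(a)]]
w=get_obs()["eef_pos"];print("tcp",(w[:2]-o)@M*1000)
for n,z,l in(("plate",.008,[(110,285),(408,510),(655,300)]),("cheek",.028,[(395,412),(500,335)]),("foot",.056,[(333,370),(440,285)]),("fence",.030,[(535,318),(355,185)])):
    for x,y in l:
        P=px("scene",(x+.5)/8-.5+260,(y+.5)/8-.5+165,z)[:2];print(n,(P-o)@M*1000)
C=cloud("scene",np.load("pics/s1.npy"))[165:240,260:350].reshape(-1,3);m=(C[:,2]>.050)&(C[:,2]<.061)
q=(C[m][:,:2]-o)@M*1000;print(m.sum(),np.percentile(q,[2,50,98],axis=0))
print(cv2.minAreaRect(q.astype(np.float32)))
E
```

```text
tcp [-29.63544613   0.91080598]
plate [-61.64410711  70.41023864]
plate [-62.67853359 -81.66273296]
plate [ 74.7336259  -80.85507387]
cheek [-45.42512675 -58.72851397]
cheek [  7.64737904 -61.5121922 ]
foot [-64.21477761 -45.50353595]
foot [ -8.92225451 -45.62302908]
fence [ 21.21162259 -66.26453282]
fence [24.58995257 25.79369092]
320 [[-60.30505134 -44.52581415]
 [-41.4607342  -15.79616612]
 [ -6.30997891  42.46396185]]
((-32.60986328125, -0.8023872375488281), (92.88839721679688, 57.60981750488281), 89.45878601074219)
```

Call:
apply_moves:
  targets:
    - [[0.01, -0.02, -0.2, 0, -1], [0, 0, -0.2, 0, -1], [0, 0, -0.2, 0, -1], [0, 0, -0.1, 0, -1], [0, 0, 0, 0, -1], [0, 0, 0, 0, -1], [0, 0, 0, 0, -1]]

```text
clock: 7.22
eef_pos: [0.5704, -0.0166, 0.0559]
tool_rot: [0.579, 0.816, 0.0, 0.0]
ft_force: [-0.5, 0.3, -2.8]
grip_width: 0.0111
grasp_force: 58.8
```

Call:
apply_moves:
  targets:
    - [[0, 0, -0.04, 0, -1], [0, 0, 0, 0, -1], [0, 0, -0.02, 0, -1], [0, 0, 0, 0, -1], [0, 0, 0, 0, -1]]

```text
clock: 7.63
eef_pos: [0.5703, -0.0167, 0.0536]
tool_rot: [0.579, 0.816, 0.0, 0.0]
ft_force: [-0.4, 0.4, -2.9]
grip_width: 0.0112
grasp_force: 58.8
```

Call:
apply_moves:
  targets:
    - [[0, 0, -0.02, 0, -1], [0, 0, 0, 0, -1], [0, 0, -0.01, 0, -1], [0, 0, 0, 0, -1], [0, 0, 0, 0, -1]]

```text
clock: 8.05
eef_pos: [0.5703, -0.0167, 0.0525]
tool_rot: [0.579, 0.816, 0.0, 0.0]
ft_force: [-0.8, -0.3, -0.8]
grip_width: 0.0112
grasp_force: 59.0
```

Call:
apply_moves:
  targets:
    - [[0.06, 0.021, 0, 0, -1], [0.06, 0.021, 0, 0, -1], [0.06, 0.021, 0, 0, -1], [0.06, 0.021, 0, 0, -1], [0.06, 0.021, 0, 0, -1], [0.06, 0.021, 0, 0, -1], [0, 0, 0, 0, -1], [0, 0, 0, 0, -1]]

```text
clock: 8.72
eef_pos: [0.5855, -0.0114, 0.0525]
tool_rot: [0.579, 0.816, 0.001, 0.0]
ft_force: [0.1, 0.3, 1.5]
grip_width: 0.0112
grasp_force: 59.3
```

Call:
apply_moves:
  targets:
    - [[0.047, 0.0165, 0, 0, -1], [0.047, 0.0165, 0, 0, -1], [0.047, 0.0165, 0, 0, -1], [0, 0, 0, 0, -1], [0, 0, 0, 0, -1]]

```text
clock: 9.13
eef_pos: [0.5906, -0.0096, 0.0525]
tool_rot: [0.579, 0.816, 0.0, 0.0]
ft_force: [-2.6, -1.4, 3.8]
grip_width: 0.0115
grasp_force: 59.6
```

Call:
apply_moves:
  targets:
    - [[0.047, 0.0165, 0, 0, -1], [0, 0, 0, 0, -1], [0.047, 0.0165, 0, 0, -1], [0, 0, 0, 0, -1], [0, 0, 0, 0, -1], [0, 0, 0, 0, -1]]

```text
clock: 9.63
eef_pos: [0.5928, -0.0088, 0.0525]
tool_rot: [0.579, 0.815, -0.001, -0.001]
ft_force: [-6.4, -2.9, 8.1]
grip_width: 0.0112
grasp_force: 60.3
```

```bash
cat > s.py <<'E'
from h import *
F=[];
for i in range(6):
    p,d=imaging.camera("scene");o=get_obs();F.append(o["ft_force"])
a=np.radians(19.3);M=np.c_[[np.cos(a),np.sin(a)],[-np.sin(a),np.cos(a)]]
F=np.array(F);m=F.mean(0);r=R.from_quat(o["tool_rot"]).as_matrix()
print(o["clock"],"tcp jig",(o["eef_pos"][:2]-[.5986,-.0078])@M*1000,o["eef_pos"][2],"F",m[:2]@M,m[2],F.std(0),"yaw",np.degrees(np.arctan2(r[1,1],r[0,1])),r[:,2],o["ft_torque"])
cv2.imwrite("pics/s_last.png",p);np.save("pics/s_last.npy",d)
crop("scene",p,265,170,355,235,8,"pics/c_last.png")
E
python3 s.py
```

```text
9.9333 tcp jig [-5.80542175  0.98144755] 0.05253488277365681 F [-7.16221259  0.00769378] 7.206690968651821 [0.39908461 0.56104373 0.53751753] yaw 19.25863760994304 [-2.29175728e-03 -9.21880006e-04 -9.99996949e-01] [-0.39795707  1.36756038 -0.01695705]
```

Call:
apply_moves:
  targets:
    - [[0, 0, 0.015, 0, -1], [0, 0, 0, 0, -1], [0, 0, 0, 0, -1], [0, 0, 0, 0, -1]]

```text
clock: 10.27
eef_pos: [0.5928, -0.0088, 0.0526]
tool_rot: [0.579, 0.815, -0.001, -0.001]
ft_force: [-5.3, -2.8, 3.3]
grip_width: 0.0116
grasp_force: 59.8
```

```bash
python3 s.py
```

```text
10.5667 tcp jig [-5.79304186  0.98833549] 0.052534033498956134 F [-5.94238061 -0.1651318 ] 4.138154793572542 [0.3922191  0.61167802 0.57637303] yaw 19.261056228850272 [-2.57006588e-03 -9.13980549e-04 -9.99996280e-01] [-0.45215566  1.17689917  0.01686437]
```

View pics/c_last.png

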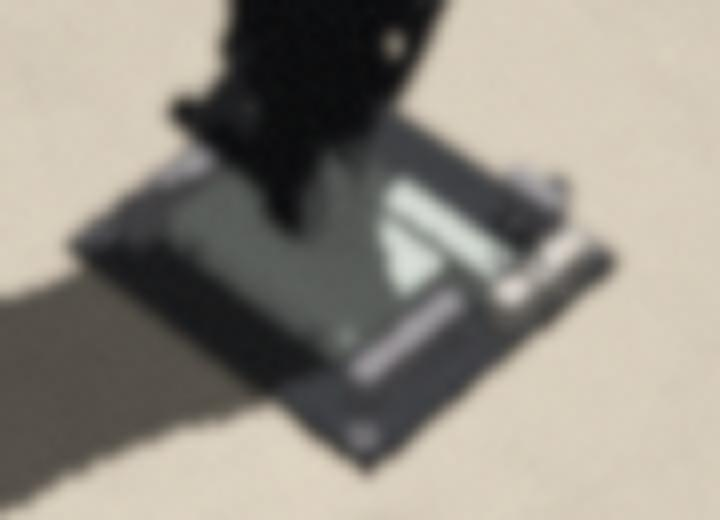

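The foot sits flat in the bay and is flush on the fence at about (440,270). I'll ease the downward load so the force reading shows only the fence.

Call:
apply_moves:
  targets:
    - [[0, 0, 0.025, 0, -1], [0, 0, 0, 0, -1], [0, 0, 0, 0, -1], [0, 0, 0, 0, -1]]

```text
clock: 10.9
eef_pos: [0.5936, -0.0083, 0.053]
tool_rot: [0.579, 0.816, -0.0, -0.001]
ft_force: [-2.3, -1.4, -4.3]
grip_width: 0.0113
grasp_force: 58.6
```

```bash
python3 s.py
```

```text
11.2 tcp jig [-4.74167437  1.26646025] 0.05353428572331482 F [-2.76926515 -0.63483018] -3.8604622349603925 [0.5811963  0.40607635 0.57612086] yaw 19.285661862055345 [-9.01085969e-04  2.26903579e-04 -9.99999568e-01] [-0.27547947  0.59645646  0.01369688]
```

Call:
apply_moves:
  targets:
    - [[0.04, 0.014, 0, 0, -1], [0.04, 0.014, 0, 0, -1], [0.04, 0.014, 0, 0, -1], [0.03, 0.01, 0, 0, -1], [0, 0, 0, 0, -1], [0, 0, 0, 0, -1], [0, 0, 0, 0, -1]]

```text
clock: 11.78
eef_pos: [0.5986, -0.0065, 0.0536]
tool_rot: [0.579, 0.815, -0.001, -0.001]
ft_force: [-6.9, -2.2, -1.0]
grip_width: 0.0112
grasp_force: 58.8
```

```bash
python3 s.py
```

```text
12.0833 tcp jig [0.44935369 1.21485507] 0.05361778917145231 F [-6.68089909  0.11449557] -2.26348589956239 [0.45967249 0.35998119 0.59548127] yaw 19.267711953206312 [-3.15958767e-03 -5.87353019e-04 -9.99994836e-01] [-0.51480386  1.3660466   0.033755  ]
```

Call:
apply_moves:
  targets:
    - [[0.04, 0.014, 0, 0, -1], [0.014, 0.005, 0, 0, -1], [0, 0, 0, 0, -1], [0, 0, -0.02, 0, -1], [0, 0, 0, 0, -1], [0, 0, 0, 0, -1], [0, 0, 0, 0, -1]]

```text
clock: 12.67
eef_pos: [0.6006, -0.0059, 0.0533]
tool_rot: [0.579, 0.815, -0.001, -0.001]
ft_force: [-8.1, -1.7, 1.1]
grip_width: 0.0112
grasp_force: 59.4
```

```bash
python3 s.py
```

```text
12.9667 tcp jig [2.50993731 1.20787528] 0.05331440680262567 F [-8.39844307  0.37156725] 0.557234340745946 [0.29853715 0.28018594 0.49946865] yaw 19.262658043442418 [-3.30878604e-03 -7.71685264e-04 -9.99994228e-01] [-0.5240485   1.72750178 -0.04805837]
```

Call:
apply_moves:
  targets:
    - [[0, 0, -0.012, 0, -1], [0, 0, 0, 0, -1], [0, 0, 0, 0, -1], [0, 0, 0, 0, -1], [0, 0, 0, 0, -1], [0, 0, 0, 0, -1], [0, 0, 0, 0, -1], [0, 0, 0, 0, -1]]

```text
clock: 13.63
eef_pos: [0.6007, -0.0058, 0.0531]
tool_rot: [0.579, 0.815, -0.001, -0.001]
ft_force: [-8.9, -2.3, 1.5]
grip_width: 0.0113
grasp_force: 59.7
```

```bash
python3 s.py; python3 - <<'E'
from h import *
p=cv2.imread("pics/s_last.png");crop("",p,275,178,345,228,11,"pics/c5.png")
E
```

```text
13.9333 tcp jig [2.68108564 1.17438283] 0.0531072598482513 F [-8.69879994  0.65828478] 2.0009865548759422 [0.39626859 0.48089081 0.51062791] yaw 19.266478992323563 [-2.82732967e-03 -6.92748159e-04 -9.99995763e-01] [-0.53433853  1.73387016  0.05412017]
```

View pics/c5.png

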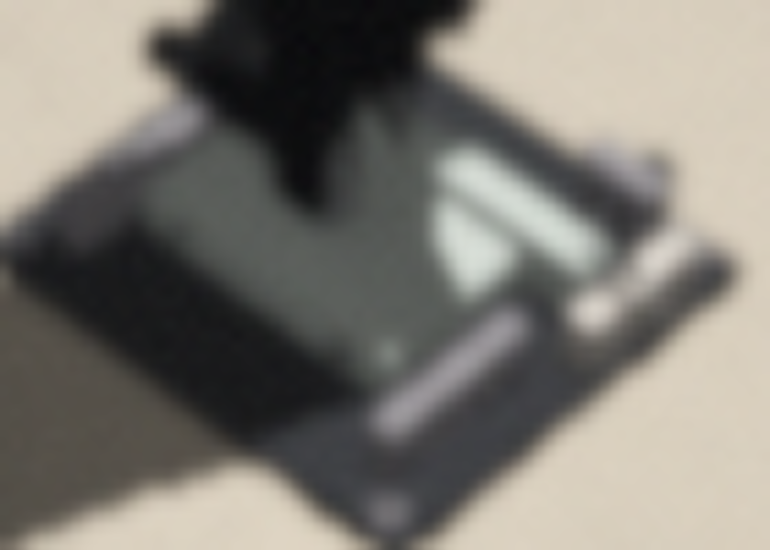

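The picture shows the foot flush and square on the fence, between the cheeks. The pointer end at about (620,270) lies mid-scale. Next is a quick check of flatness and fence travel from depth before hand-in.

```bash
python3 - <<'E'
from h import *
a=np.radians(19.3);o=np.array([.5986,-.0078]);M=np.c_[[np.cos(a),np.sin(a)],[-np.sin(a),np.cos(a)]]
C=cloud("scene",np.load("pics/s_last.npy"))[170:235,265:355].reshape(-1,3);q=np.c_[(C[:,:2]-o)@M*1000,C[:,2]*1000]
m=(q[:,0]>-22)&(q[:,0]<28)&(q[:,1]<-15)&(q[:,1]>-42)&(q[:,2]<30)&(q[:,2]>15)
A=np.c_[q[m][:,:2]-[2,-28],np.ones(m.sum())];print(m.sum(),np.linalg.lstsq(A,q[m][:,2],rcond=None)[0],A.shape)
m=(abs(q[:,1]+30)<25)&(q[:,2]>28)&(q[:,2]<34)&(q[:,0]>20)
print("fence top x",m.sum(),np.percentile(q[m][:,0],[5,50,95]))
for u,v in((605,262),(445,165)):
    P=px("scene",(u+.5)/11-.5+275,(v+.5)/11-.5+178,.03)[:2];print((P-o)@M*1000)
E
```

```text
117 [-1.05942241e-02  3.64772916e-02  2.28640014e+01] (117, 3)
fence top x 40 [30.4854625  40.39397488 67.31561141]
[ 36.17886057 -65.25936951]
[ 32.85725023 -11.41120118]
```

```bash
python3 -c "
from workcell import order;print(order.job_done())"
```

```text
the job is handed in; nothing more can be done
None
```

The job is handed in. The gripper still holds the rectangular foot, which sits flat, square and centred against the fence. Fence travel is about 10–11 mm by estimate, the push measures about 8.5 N, and nothing of the gripper appears to rest on the jig.

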